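# Make up a paint-shop order in its tray

## Task

Make up the customer's order in the white tray: stand the red and the blue paint jar upright in the middle of the swatch of their own colour, and on the grey mat build a neat stack, centred and squared up the same long way as the mat, with the widest thing at the bottom: sketchbook, then pencil tin, then carton. The yellow and green jars are not in the order: leave them standing where they are.

Things in the scene. Friction and masses are not known exactly. Their poses are not given: they have to be found in the camera images.
- tray: White tray fixed on the counter: floor 4 mm, rim 6 mm thick and 15 mm high. In it lies a fixed grey mat, 160 mm along tray x, 84 along y, its top 6 mm above the counter. Origin: at counter level under the MAT'S CENTRE, z up; the tray spans x -95..95, y -180..80 mm about it, swatches at its -y end. Bystanders stand at the far corners, over 0.85 m from the robot.
- red_swatch: Flat red square, 64 x 64 mm, 2 mm thick, fixed on the tray floor (its top is 6 mm above the counter). Origin at the centre of its underside; axes parallel to the tray's. The two swatches are 90 mm apart along tray x, 130 mm to the tray's -y side of the grey mat's centre; which is nearer the robot varies.
- blue_swatch: Flat blue square, the same as the red one otherwise: 64 x 64 x 2 mm, fixed on the tray floor. Origin at the centre of its underside.
- red_jar: A round paint jar, 48 mm diameter and 60 mm tall: white body with a red band round it and a flat red screw cap of 47 mm diameter. Origin at the centre of its underside, z up its axis. About 0.12 kg. Loose, standing upright on the counter (z = 0). It belongs on the red swatch.
- blue_jar: A round paint jar, 48 mm diameter and 60 mm tall: white body with a blue band round it and a flat blue screw cap of 47 mm diameter. Origin at the centre of its underside, z up its axis. About 0.12 kg. Loose, standing upright on the counter (z = 0). It belongs on the blue swatch.
- yellow_jar: A round paint jar, 48 mm diameter and 60 mm tall: white body with a yellow band round it and a flat yellow screw cap of 47 mm diameter. Origin at the centre of its underside, z up its axis. About 0.12 kg. Loose, standing upright on the counter (z = 0). Not part of the order: it stays where it is.
- green_jar: A round paint jar, 48 mm diameter and 60 mm tall: white body with a green band round it and a flat green screw cap of 47 mm diameter. Origin at the centre of its underside, z up its axis. About 0.12 kg. Loose, standing upright on the counter (z = 0). Not part of the order: it stays where it is.
- sketchbook: Pocket sketchbook with black covers, a blank cream label on the cover, white page edges and a thin grey band across it, lying flat: 140 mm along its own x, 68 mm along its own y, 14 mm thick. Origin at the centre of its underside, z up. About 0.14 kg. Loose on the counter.
- tin: Flat bare-metal pencil tin, closed and rigid: 100 mm along its own x, 54 mm along its own y, 18 mm thick. Origin at the centre of its underside, z up. About 0.13 kg. Loose on the counter.
- carton: Small brown cardboard carton with a white paper band round its middle, closed and rigid: 60 mm along its own x, 36 mm along its own y, 28 mm tall. Origin at the centre of its underside, z up. About 0.06 kg. Loose on the counter.
Things that resemble listed ones, but are neither listed nor needed, are in the scene too. Of the things shaped like the tin, the metal one is meant. Leave any brown look-alike of the blue_jar alone.

How it is judged:
By the outcome, as a careful person would: the job done as asked, in the order asked, and still so for the second after the job is handed in, with the robot touching nothing.
It also fails if it takes over 138 s, if anything falls off the work surface, if the arm or the gripper's body presses on something with over 40 N, if the wrist force passes 120 N, or if a joint passes its speed limit or range.

## Robot

A 6-joint arm with a two-finger parallel gripper is mounted at the origin on the work surface. World frame = base frame: x ahead of the robot, y to its left, z up, the work surface at z = 0. Lengths are in m, angles in rad, forces in N, time in s.
With the tool pointing down it reaches from about 0.375 to 0.975 m from the base axis. Payload 3.8 kg.
Tool frame: the origin (TCP) lies at the very end of the fingers, on their centre line; the grasp point (between the pads) lies 19 mm behind it; z points along the fingers, y is the line along which they close (so a half turn about z gives the same grasp; the last joint's range is limited). The gripper opens to 85 mm and grips with 20 to 120 N. Pads are 22 mm wide; open, the fingers measure 114 mm over their backs; the gripper's body (76 mm by 85 mm) begins 54 mm behind the grasp point. The pads swing forward as they close: fully open they stand 13 mm farther back than shut.
Start: joints at [-1.206, 0.264, 1.604, -0, 1.274, -0.037], TCP at [0.264, -0.621, 0.231] pointing down, gripper open.
Joint ranges: [-2.63, 2.63], [-0.94, 2.18], [0.31, 2.57], [-1.31, 4.45], [0, 2.66], [-2.55, 2.55]. Speed limits (rad/s): [2.57, 2.57, 3.14, 3.14, 3.14, 3.14].

## Interface

Orientations are given as a rotation vector (axis times angle).
In Python, from workcell import bot gives the robot as it stands.
- The arm moves only by the shell command python3 -m creep 'ROWS' [FORCE]. ROWS is JSON, a list of rows, each a list of 5 numbers: the shift along the tool's x, y, z in units of 0.05 m (1.0 is 0.05 m), then the turn about the tool's z in units of 0.1 rad (1.0 is 0.1 rad), then the opening, from 0 (shut) to 1 (fully open). In form: [[tx, ty, tz, spin, hand], ...]. A call has 1 to 20 rows; each row shifts and turns the commanded pose from where the row before left it, along the tool's axes as they then stand; what a row does not reach is not made up. A row lasts 1/8 s, in which the tool goes at most 62.5 mm and 10.7 degrees, less where a joint would pass 70% of its speed; a pose out of reach is approached as far as the arm can. A call with a number of a shift or a turn outside -1 to 1 is refused whole. A call with a gripper value outside its range is refused whole. The fingers move at their own pace and stop on an object; FORCE is the grip in N (left out, the last holds). Time passes only in rows, so rows that do not move let the fingers close. It gives the time, the measured TCP pose, the force, the opening and the grip force at its end, in the units of the state.
- bot.read_state(): the state, without advancing time (a new reading comes with each control period).
- bot.read_camera(name): name is "scene" or "top" or "wrist"; returns a dict with "pixels" (400x640x3 uint8, red, green, blue), "vfov" (degrees; the focal length in pixels is half the picture's height over the tangent of half this angle, whatever the lens; pixels are square), "cx", "cy" (the principal point, pixels), "dist_coeffs" ([k1, k2, p1, p2, k3] as OpenCV has them; the pictures are not rectified), "world_to_cam" (4x4, takes a point from world to camera coordinates). Camera axes: x right, y down, z forward; pixel columns grow to the right and rows downward; lengths in m; the calibration is good to about 2 mm. A picture is of the moment at which its call begins. There is no depth.
- bot.finish_job(): hands the job in; it is judged then, once.
Trained networks look in a picture, given as the dict that the camera call returned (one of the last four; its "shot" number tells which), for a name from the list of things; names that differ only in an ending like _2 or _b are one class to them, and where a whole thing is asked for, a point or a joint stands for the part that bears it (a point fixed in the world has none). Each returns a list of dicts, best first, with "score" (0 to 1); they miss things now and then, are a little off and sometimes report something else, mostly with a low value. They report only what shows in the picture. A call takes as long as a camera call. They do not tell look-alikes from the thing itself.
- bot.look_for(target, picture): "bbox" ([left, top, right, bottom] in pixels, round what is visible of it).
- bot.regions_of(target, picture): "mask" (400x640 bool, what is visible of it) and "bbox" ([left, top, right, bottom] in pixels, round what is visible of it).
The state is a dict: "time": time; "q": joint angles; "joint_vel": joint speeds; "joint_torque": joint torques, N m; "tool_pos": TCP position; "tcp_rot": TCP orientation; "wrist_force": force on the tool from outside, world axes, zero at the start; "torque": the same for the moment, N m; "width": opening from 0.0 (shut) to 1.0 (fully open); "grip_force": force on a finger pad.
Only numpy, scipy, OpenCV 4.12 (cv2) and the standard library are available. Lean on these libraries where they do the work, as an engineer would, in place of code of your own. Each camera call takes 0.05 s, during which the arm holds its last target. There are 200 camera calls.

## Working session

There is one attempt and no reset: what is moved stays moved. The work goes in short steps, Python scripts to look and compute and a shell command to move; the robot and the scene stay as the last step left them, time stands still between calls to the robot, and variables do not carry over. Pictures are saved under pics/ and viewed, at most 14 in all, crops included, and the job is handed in when it is done.

```bash
ls; mkdir -p pics; python3 - <<'E'
from workcell import bot
import cv2
s=bot.read_state(); print({k:(v if not hasattr(v,'tolist') else v) for k,v in s.items()})
for n in ["scene","top"]:
    p=bot.read_camera(n); cv2.imwrite(f"pics/{n}0.png",p["pixels"][:,:,::-1]); print(n,p["vfov"],p["cx"],p["cy"],p["dist_coeffs"],p["world_to_cam"])
E
```

```text
pics
{'time': 0.0, 'q': array([-1.20587005e+00,  2.64749537e-01,  1.60538409e+00,  4.13797228e-05,
        1.27371648e+00, -3.69267005e-02]), 'joint_vel': array([-1.50166809e-04,  5.84882127e-04, -1.10356698e-03,  1.89281005e-03,
       -9.70167930e-05,  3.57697147e-05]), 'joint_torque': array([ 9.21332248e-04, -5.15106225e+01, -3.67314398e+01, -2.59738208e-04,
        1.28070154e-02, -6.38596632e-06]), 'tool_pos': array([ 0.26373862, -0.6205375 ,  0.22995903]), 'tcp_rot': array([-3.07620546e+00, -6.26525988e-01,  5.17277160e-04]), 'wrist_force': array([-0.28845258, -0.06962483,  0.28421999]), 'torque': array([-0.01185593,  0.04418275, -0.01371062]), 'grip_force': 0.0, 'width': 0.9968500806608319}
scene 45.55855075377432 319.8426272491805 189.15140972986882 [0.01016471 0.         0.         0.         0.        ] [[-0.20343818  0.97895557  0.01609055  0.14210178]
 [ 0.78769166  0.17340794 -0.59116118 -0.33367502]
 [-0.58151075 -0.10759036 -0.80639293  1.52466645]
 [ 0.          0.          0.          1.        ]]
top 54.287365494294455 319.04107028116914 201.85953026195895 [-0.06357469  0.          0.          0.          0.        ] [[-0.01447234 -0.99987833 -0.00581983 -0.04015515]
 [-0.99032821  0.01513686 -0.13791631  0.46161833]
 [ 0.13798763  0.00376757 -0.99042679  0.98470839]
 [ 0.          0.          0.          1.        ]]
```

View pics/top0.png

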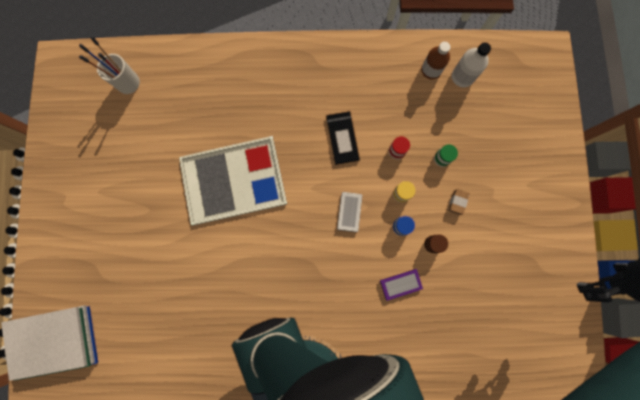

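View pics/scene0.png

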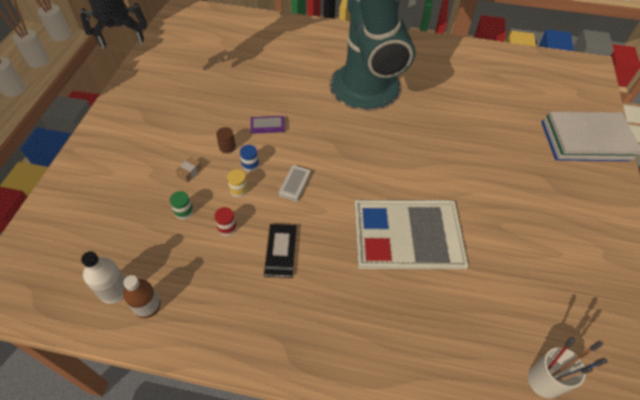

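```bash
cat > h.py <<'E'
from workcell import bot
import numpy as np, cv2
from scipy.optimize import minimize
from scipy.spatial.transform import Rotation as R
S=4
DIM=dict(sketchbook=(.140,.068,.014),tin=(.1,.054,.018),carton=(.06,.036,.028))
def model(n,x,y,yaw,z=0):
    if n=='tray': P=np.array([[a,b,c] for a in(-.095,.095) for b in(-.18,.08) for c in(0,.015)])
    elif 'swatch' in n: P=np.array([[a,b,.006] for a in(-.032,.032) for b in(-.032,.032)])
    elif 'jar' in n:
        t=np.linspace(0,2*np.pi,40); P=np.array([[r*np.cos(a),r*np.sin(a),c] for a in t for r,c in((.024,0),(.024,.048),(.0235,.06))])
    else:
        d=DIM[n]; P=np.array([[a*d[0]/2,b*d[1]/2,c] for a in(-1,1) for b in(-1,1) for c in(0,d[2])])
    c,s=np.cos(yaw),np.sin(yaw)
    return P@np.array([[c,s,0],[-s,c,0],[0,0,1]])+[x,y,z]
def K(p):
    f=p["pixels"].shape[0]/2/np.tan(np.radians(p["vfov"])/2)
    return np.array([[f,0,p["cx"]],[0,f,p["cy"]],[0,0,1.]])
def proj(P,p):
    T=p["world_to_cam"]; return cv2.projectPoints(np.float64(P),cv2.Rodrigues(T[:3,:3])[0],T[:3,3],K(p),np.array(p["dist_coeffs"]))[0][:,0]
def unproj(uv,p,z):
    T=p["world_to_cam"]; n=cv2.undistortPoints(np.float64([[uv]]),K(p),np.array(p["dist_coeffs"]))[0,0]
    d=T[:3,:3].T@[n[0],n[1],1]; o=-T[:3,:3].T@T[:3,3]; return o+d*(z-o[2])/d[2]
def iou(n,v,z,obs):
    t=0
    for p,m,(l,tp,r,b) in obs:
        q=cv2.convexHull(np.float32((proj(model(n,*v,z),p)-[l,tp]+.5)*S-.5))
        im=np.zeros(((b-tp)*S,(r-l)*S),np.uint8); cv2.fillPoly(im,[np.int32(np.round(q*16))],1,shift=4)
        a=im>0; t+=(a&m).sum()/max((a|m).sum(),1)
    return t/len(obs)
def fit(n,pics,z=0,guess=None,pick=0,yaws=None):
    """pics: list of (picture, mask); returns x,y,yaw,iou"""
    obs=[]
    for p,m in pics:
        ys,xs=np.nonzero(m); l,r,tp,b=max(xs.min()-15,0),min(xs.max()+15,640),max(ys.min()-15,0),min(ys.max()+15,400)
        M=cv2.resize(m[tp:b,l:r].astype(np.float32),None,fx=S,fy=S,interpolation=cv2.INTER_LINEAR)>.5
        obs.append((p,M,(l,tp,r,b)))
    if guess is None:
        p,m=pics[0]; ys,xs=np.nonzero(m); guess=unproj((xs.mean(),ys.mean()),p,.02)[:2]
    best=None
    for y0 in ([0] if 'jar' in n else yaws if yaws is not None else np.arange(0,np.pi,np.pi/6)):
        f=lambda v: 1-iou(n,(v[0],v[1],v[2]*10),z,obs)
        g=np.array([guess[0],guess[1],y0/10]); sx=np.array([g,g+[.008,0,0],g+[0,.008,0],g+[0,0,.02]])
        o=minimize(f,g,method='Nelder-Mead',options=dict(initial_simplex=sx,xatol=1e-5,fatol=1e-5,maxiter=160))
        if best is None or o.fun<best[3]: best=[o.x[0],o.x[1],o.x[2]*10,o.fun]
    best[3]=1-best[3]; return np.round(best,4)
def pose():
    s=bot.read_state(); M=R.from_rotvec(s["tcp_rot"]).as_matrix(); return s,s["tool_pos"],M
def go(x,y,z,yaw):
    """total tool-axis units: shift BEFORE spin (current axes), then spin; yaw = world angle of tool x, mod pi"""
    s,t,M=pose(); a=np.arctan2(M[1,0],M[0,0]); d=M.T@(np.array([x,y,z])-t)/.05
    w=-(yaw-a); w=(w+np.pi/2)%np.pi-np.pi/2
    print("t",round(s["time"],2),"tcp",t.round(4),"yaw",round(a,4),"tilt",M[:,2].round(3),"q6",s["q"][5].round(2),"| shift units",d.round(3),"spin units",round(w*10,2),"or",round((w-np.sign(w)*np.pi)*10,2))
E
cat > m.py <<'E'
from h import *
import json
pt,ps=bot.read_camera("top"),bot.read_camera("scene"); out={}
for n in ["tray","red_swatch","blue_swatch","red_jar","blue_jar","yellow_jar","green_jar","sketchbook","tin","carton"]:
    a,b=bot.regions_of(n,pt),bot.regions_of(n,ps)
    for k,L in(("top",a),("scene",b)): print(n,k,[(round(r["score"],2),[int(v) for v in r["bbox"]]) for r in L[:3]])
    if not a: continue
    ys=None
    if n in("tray","red_swatch","blue_swatch"): ys=[-1.4]
    v1=fit(n,[(pt,a[0]["mask"])],yaws=ys); print("  top",v1)
    if b: print("  scene",fit(n,[(ps,b[0]["mask"])],guess=v1[:2],yaws=[v1[2]]))
    out[n]=v1.tolist()
json.dump(out,open("p.json","w"))
E
python3 m.py
```

```text
tray top [(0.65, [183, 137, 283, 225])]
tray scene [(0.98, [352, 198, 467, 272])]
  top [ 0.534   0.2247 -1.3755  0.638 ]
  scene [ 0.5337  0.2267 -1.3542  0.6734]
red_swatch top [(0.69, [245, 145, 269, 169])]
red_swatch scene [(0.6, [361, 235, 391, 265])]
  top [ 0.5879  0.1166 -1.375   0.9285]
  scene [ 0.5888  0.1196 -1.3698  0.9417]
blue_swatch top [(0.78, [250, 178, 280, 205])]
blue_swatch scene [(0.74, [228, 168, 246, 197]), (0.57, [359, 206, 387, 229])]
  top [ 0.5008  0.0983 -1.3541  0.9409]
  scene [ 0.5008  0.0983 -1.3541  0.    ]
red_jar top [(0.66, [390, 139, 409, 160]), (0.5, [395, 213, 416, 236])]
red_jar scene [(0.97, [213, 211, 234, 236])]
  top [ 0.6041 -0.2611  0.0721  0.9208]
  scene [ 0.6038 -0.2601  0.0964  0.9227]
blue_jar top [(0.92, [420, 233, 449, 254]), (0.74, [392, 214, 417, 237]), (0.72, [254, 178, 281, 203])]
blue_jar scene [(0.61, [239, 148, 258, 174]), (0.55, [213, 128, 238, 155])]
  top [ 0.3485 -0.3472 -0.0193  0.9584]
  scene [ 0.3485 -0.3472  0.      0.    ]
yellow_jar top [(0.57, [393, 182, 414, 204])]
yellow_jar scene [(0.69, [229, 169, 247, 195])
[... 151 characters left out ...]
 [168, 188, 196, 223]), (0.3, [227, 171, 247, 196])]
  top [ 0.5807 -0.3866  0.1204  0.9196]
  scene [ 0.5805 -0.3842  0.0458  0.9205]
sketchbook top [(0.79, [325, 112, 360, 163])]
sketchbook scene [(0.68, [267, 224, 296, 277])]
  top [ 0.6416 -0.1137  0.1674  0.921 ]
  scene [ 0.6415 -0.1107  0.1635  0.9608]
tin top [(0.65, [337, 190, 363, 232])]
tin scene [(0.87, [277, 165, 310, 203]), (0.82, [249, 119, 282, 132]), (0.74, [167, 188, 192, 221])]
  top [ 0.4377 -0.1281 -0.1366  0.949 ]
  scene [ 0.4358 -0.124  -0.1555  0.9617]
carton top [(0.62, [447, 189, 468, 215])]
carton scene [(0.89, [176, 159, 202, 182])]
  top [ 0.4594 -0.4184 -0.4373  0.8451]
  scene [ 0.4569 -0.4149 -0.3397  0.961 ]
```

```bash
cat > m2.py <<'E'
from h import *
pt,ps=bot.read_camera("top"),bot.read_camera("scene")
def near(n,p,c):
    L=[r for r in bot.regions_of(n,p) if r["bbox"][0]<c[0]<r["bbox"][2] and r["bbox"][1]<c[1]<r["bbox"][3]]
    return L[0]["mask"] if L else None
for n,ct,cs,ys in [("tray",(230,180),(410,235),[.2]),("red_swatch",(258,158),(377,250),[.2]),("blue_swatch",(265,191),(375,217),[.2]),("blue_jar",(404,225),(249,158),None)]:
    for k,p,c in(("top",pt,ct),("scene",ps,cs)):
        m=near(n,p,c)
        if m is None: print(n,k,"none"); continue
        if n=="tray":
            h=cv2.convexHull(np.argwhere(m)[:,::-1].astype(np.int32)); q=np.zeros(m.shape,np.uint8); cv2.fillPoly(q,[h],1); m=q>0
        print(n,k,fit(n,[(p,m)],yaws=ys))
go(.604,-.2605,.23,.2)
p=bot.read_camera("wrist"); cv2.imwrite("pics/w0.png",p["pixels"][:,:,::-1]); print(p["vfov"],p["world_to_cam"])
T=p["world_to_cam"]; print("cam at",-T[:3,:3].T@T[:3,3])
E
python3 m2.py
```

```text
tray top [0.5169 0.2354 0.2037 0.9779]
tray scene [0.5168 0.2382 0.2059 0.9797]
red_swatch top [0.587  0.1168 0.1906 0.9134]
red_swatch scene [0.5885 0.1199 0.1932 0.945 ]
blue_swatch top [0.5016 0.0974 0.2087 0.9526]
blue_swatch scene [0.5013 0.1015 0.2103 0.952 ]
blue_jar top [ 0.3966 -0.263   0.1439  0.95  ]
blue_jar scene [ 0.3963 -0.2624 -0.0614  0.9275]
t 1.7 tcp [ 0.2639 -0.6212  0.2313] yaw 0.4018 tilt [-0.  0. -1.] q6 -0.04 | shift units [ 9.081 -3.981  0.026] spin units 2.02 or -29.4
64.42162725191693 [[ 3.90931670e-01 -9.20419608e-01  4.17396314e-04 -6.75307829e-01]
 [-8.87205012e-01 -3.76703565e-01  2.66386357e-01 -3.51380794e-02]
 [-2.45029991e-01 -1.04509179e-01 -9.63866243e-01  3.78060571e-01]
 [ 0.00000000e+00  0.00000000e+00  0.00000000e+00  1.00000000e+00]]
cam at [ 0.32546072 -0.59529241  0.374042  ]
```

View pics/w0.png

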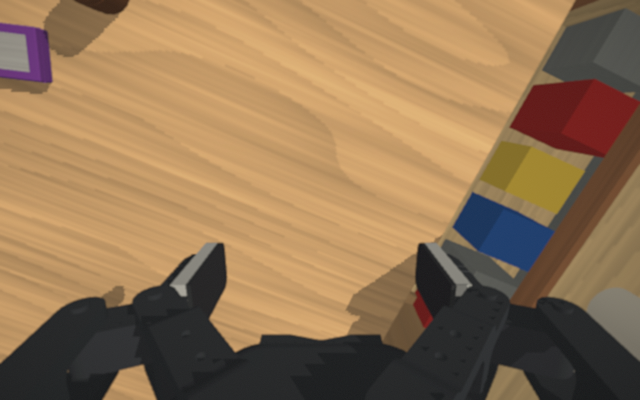

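```bash
python3 -m creep '[[0.5,-0.48,0,0,1],[0.5,-0.48,0,0,1],[0.5,-0.48,0,0,1],[0.5,-0.48,0,0,1],[0.5,-0.48,0,0,1],[0.5,-0.48,0,0,1],[0.5,-0.48,0,0,1],[0.5,-0.48,0,0,1],[0.5,-0.48,0,0,1],[0.5,-0.48,0,0,1],[0,0,0,1,1],[0,0,0,1,1],[0,0,0,0,1],[0,0,0,0,1]]' 40
cat > w.py <<'E'
from h import *
import sys,json
# usage: w.py picname name:x:y[:yaw[:z]] ...  measures with the wrist camera near given guess
p=bot.read_camera("wrist"); cv2.imwrite(f"pics/{sys.argv[1]}.png",p["pixels"][:,:,::-1])
for a in sys.argv[2:]:
    f=a.split(":"); n=f[0]; v=[float(t) for t in f[1:]]; yaw=v[2] if len(v)>2 else 0; z=v[3] if len(v)>3 else 0
    c=proj(model(n,v[0],v[1],yaw,z),p).mean(0)
    L=sorted([(np.hypot((r["bbox"][0]+r["bbox"][2])/2-c[0],(r["bbox"][1]+r["bbox"][3])/2-c[1]),i,r) for i,r in enumerate(bot.regions_of(n,p))])
    if not L or L[0][0]>40: print(n,"expected at",c.round(),"none",[l[2]["bbox"] for l in L]); continue
    m=L[0][2]["mask"]
    if n=="tray":
        h=cv2.convexHull(np.argwhere(m)[:,::-1].astype(np.int32)); q=np.zeros(m.shape,np.uint8); cv2.fillPoly(q,[h],1); m=q>0
    print(n,round(L[0][2]["score"],2),[int(t) for t in L[0][2]["bbox"]],fit(n,[(p,m)],guess=v[:2],yaws=[yaw],z=z))
E
python3 w.py w1 red_jar:.604:-.2605 blue_jar:.3965:-.2627 yellow_jar:.483:-.267 green_jar:.5806:-.3855 sketchbook:.6415:-.112:.165 tin:.437:-.126:-.145 carton:.458:-.417:-.38
```

```text
time: 3.5
tool_pos: [0.4002, -0.3027, 0.2314]
tcp_rot: [3.125, 0.319, 0.0]
wrist_force: [0.4, 0.3, 0.0]
width: 0.999
grip_force: 0.0
red_jar expected at [320. -58.] none []
blue_jar 0.77 [260, 143, 307, 196] [ 0.3943 -0.2638  0.0519  0.9572]
yellow_jar 0.76 [280, 55, 328, 105] [ 0.4833 -0.2686  0.1493  0.9734]
green_jar 0.55 [408, 0, 481, 40] [ 0.5812 -0.3856  0.0289  0.9827]
sketchbook expected at [ 173. -129.] none []
tin 0.89 [133, 42, 207, 157] [ 0.4356 -0.1268 -0.1486  0.9765]
carton 0.69 [399, 107, 463, 167] [ 0.4568 -0.4168 -0.3517  0.9541]
```

View pics/w1.png

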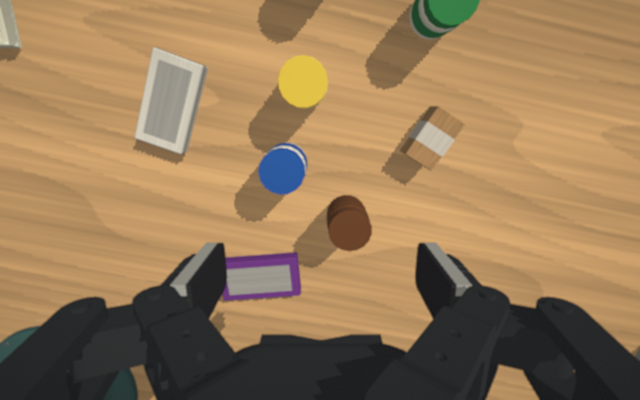

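```bash
python3 -m creep '[[0.6,0,0,0,1],[0.6,0,0,0,1],[0.6,0,0,0,1],[0.6,0,0,0,1],[0.6,0,0,0,1],[0.6,0,0,0,1],[0.56,0,0,0,1],[0,0,0.6,0,1],[0,0,0.6,0,1],[0,0,0,0,1]]'
python3 w.py w2 red_jar:.604:-.2605; python3 -c "
from h import *; go(.604,-.2605,.018,.205)"
```

```text
time: 5.15
tool_pos: [0.6018, -0.2598, 0.1677]
tcp_rot: [-3.122, -0.316, 0.009]
wrist_force: [-0.3, 0.7, -1.0]
width: 1.001
grip_force: 0.0
red_jar 0.72 [297, 152, 351, 214] [ 0.6035 -0.2615  0.1584  0.9641]
t 5.25 tcp [ 0.6041 -0.261   0.1716] yaw 0.2017 tilt [-0.  0. -1.] q6 0.92 | shift units [ 0.    -0.01   3.073] spin units -0.03 or 31.38
```

```bash
python3 -m creep '[[0,0,0.6,0,1],[0,0,0.6,0,1],[0,0,0.6,0,1],[0,0,0.6,0,1],[0,0,0.4,0,1],[0,0,0.27,0,1],[0,0,0,0,1],[0,0,0,0,0],[0,0,0,0,0],[0,0,0,0,0],[0,0,0,0,0],[0,0,0,0,0],[0,0,0,0,0]]' 40
python3 -c "
from h import *; go(.5876,.1184,.12,.205)"
```

```text
time: 6.88
tool_pos: [0.6051, -0.2614, 0.0193]
tcp_rot: [3.124, 0.316, 0.003]
wrist_force: [-0.6, 0.2, 6.0]
width: 0.545
grip_force: 41.7
t 6.88 tcp [ 0.6051 -0.2614  0.0193] yaw 0.2018 tilt [ 0.002 -0.001 -1.   ] q6 0.92 | shift units [ 1.183 -7.509 -2.022] spin units -0.03 or 31.38
```

```bash
python3 -m creep '[[0,0,-0.4,0,0],[0,0,-0.6,0,0],[0,0,-0.6,0,0],[0,0,-0.4,0,0],[0.1,-0.625,0,0,0],[0.1,-0.625,0,0,0],[0.1,-0.625,0,0,0],[0.1,-0.625,0,0,0],[0.1,-0.625,0,0,0],[0.1,-0.625,0,0,0],[0.1,-0.625,0,0,0],[0.1,-0.625,0,0,0],[0.1,-0.625,0,0,0],[0.1,-0.625,0,0,0],[0.1,-0.625,0,0,0],[0.1,-0.625,0,0,0],[0,0,0,0,0],[0,0,0,0,0]]'
python3 w.py w3 tray:.517:.2365:.205 red_swatch:.588:.118:.2 blue_swatch:.5004:.0995:.205; python3 -c "
from h import *; go(.5886,.1184,.0255,.205)"
```

```text
time: 9.12
tool_pos: [0.5873, 0.1182, 0.1177]
tcp_rot: [3.125, 0.317, -0.001]
wrist_force: [0.1, -0.5, -0.5]
width: 0.545
grip_force: 41.5
tray 0.66 [49, 125, 382, 341] [0.5172 0.2369 0.2105 0.9813]
red_swatch 0.85 [280, 150, 359, 215] [0.5878 0.119  0.2087 0.6556]
blue_swatch expected at [321. 283.] none []
t 9.32 tcp [0.5876 0.1176 0.1178] yaw 0.2007 tilt [-0. -0. -1.] q6 1.53 | shift units [ 0.023 -0.012  1.845] spin units -0.04 or 31.37
```

View pics/w3.png

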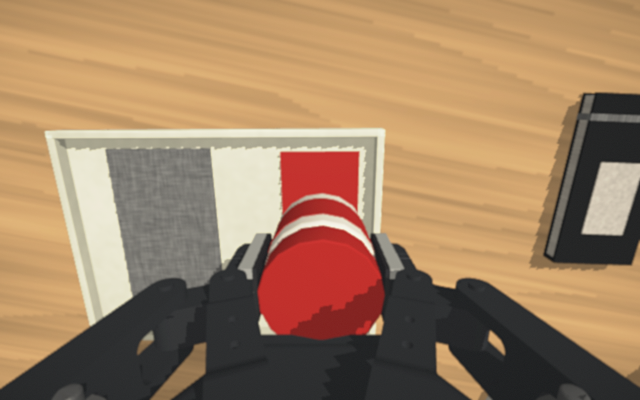

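```bash
python3 -m creep '[[0.02,0,0.5,0,0],[0,0,0.5,0,0],[0,0,0.4,0,0],[0,0,0.3,0,0],[0,0,0.1,0,0],[0,0,0.03,0,0],[0,0,0,0,0],[0,0,0,0,0.75],[0,0,0,0,0.75],[0,0,0,0,0.75],[0,0,-0.4,0,0.75],[0,0,-0.6,0,0.75],[0,0,-0.6,0,0.75],[0,0,-0.5,0,1],[0,0,0,0,1]]'
python3 -c "
from h import *; go(.3955,-.2632,.15,.205)"
```

```text
time: 11.2
tool_pos: [0.5912, 0.1192, 0.1355]
tcp_rot: [-3.125, -0.316, -0.012]
wrist_force: [-0.0, -0.9, 0.4]
width: 0.998
grip_force: 0.0
t 11.2 tcp [0.5912 0.1192 0.1355] yaw 0.2018 tilt [ 0.007  0.001 -1.   ] q6 1.53 | shift units [-5.366  6.707 -0.327] spin units -0.03 or 31.38
```

```bash
python3 -m creep '[[-0.38,0.477,0,0,1],[-0.38,0.477,0,0,1],[-0.38,0.477,0,0,1],[-0.38,0.477,0,0,1],[-0.38,0.477,0,0,1],[-0.38,0.477,0,0,1],[-0.38,0.477,0,0,1],[-0.38,0.477,0,0,1],[-0.38,0.477,0,0,1],[-0.38,0.477,0,0,1],[-0.38,0.477,0,0,1],[-0.38,0.477,0,0,1],[-0.38,0.477,0,0,1],[-0.38,0.477,0,0,1],[0,0,0,0,1],[0,0,0,0,1]]'
python3 w.py w4 blue_jar:.3955:-.2632; python3 -c "
from h import *; go(.3955,-.2632,.018,.205)"
```

```text
time: 13.2
tool_pos: [0.3946, -0.2611, 0.1307]
tcp_rot: [-3.124, -0.315, 0.001]
wrist_force: [0.5, 0.4, 0.1]
width: 0.994
grip_force: 0.0
blue_jar 0.74 [295, 159, 357, 237] [ 0.3947 -0.2634  0.1488  0.9764]
t 13.3 tcp [ 0.395  -0.2608  0.1309] yaw 0.2025 tilt [-0.     0.001 -1.   ] q6 0.73 | shift units [1.000e-03 5.000e-02 2.259e+00] spin units -0.02 or 31.39
```

```bash
python3 -m creep '[[0,0.05,0.5,0,1],[0,0,0.6,0,1],[0,0,0.6,0,1],[0,0,0.4,0,1],[0,0,0.15,0,1],[0,0,0,0,1],[0,0,0,0,0],[0,0,0,0,0],[0,0,0,0,0],[0,0,0,0,0],[0,0,0,0,0],[0,0,-0.4,0,0],[0,0,-0.6,0,0],[0,0,-0.6,0,0],[0,0,-0.4,0,0],[0,0,0,0,0]]' 40
python3 -c "
from h import *; go(.5005,.0998,.118,.205)"
```

```text
time: 15.3
tool_pos: [0.3967, -0.2653, 0.1208]
tcp_rot: [3.122, 0.316, 0.005]
wrist_force: [-0.0, -0.5, -2.0]
width: 0.547
grip_force: 41.7
t 15.3 tcp [ 0.3967 -0.2653  0.1208] yaw 0.2016 tilt [ 0.004 -0.003 -1.   ] q6 0.73 | shift units [ 3.495 -6.738  0.043] spin units -0.03 or 31.38
```

```bash
python3 -m creep '[[0.252,-0.478,0,0,0],[0.252,-0.478,0,0,0],[0.252,-0.478,0,0,0],[0.252,-0.478,0,0,0],[0.252,-0.478,0,0,0],[0.252,-0.478,0,0,0],[0.252,-0.478,0,0,0],[0.252,-0.478,0,0,0],[0.252,-0.478,0,0,0],[0.252,-0.478,0,0,0],[0.252,-0.478,0,0,0],[0.252,-0.478,0,0,0],[0.252,-0.478,0,0,0],[0.252,-0.478,0,0,0],[0,0,0,0,0],[0,0,0,0,0]]'
python3 w.py w5 tray:.517:.2365:.205 red_jar:.588:.1185:0:.006 ; python3 -c "
from h import *; go(.5007,.0998,.0245,.205)"
```

```text
time: 17.3
tool_pos: [0.5001, 0.0985, 0.1176]
tcp_rot: [3.125, 0.317, -0.004]
wrist_force: [0.3, -0.0, -1.0]
width: 0.546
grip_force: 41.7
tray 0.97 [13, 0, 386, 251] [0.5163 0.2367 0.2124 0.9833]
red_jar 0.69 [275, 20, 358, 108] [0.5876 0.1182 0.1244 0.9817]
t 17.45 tcp [0.5006 0.0982 0.1183] yaw 0.2009 tilt [-0.001 -0.    -1.   ] q6 1.51 | shift units [ 0.01  -0.032  1.876] spin units -0.04 or 31.37
```

View pics/w5.png

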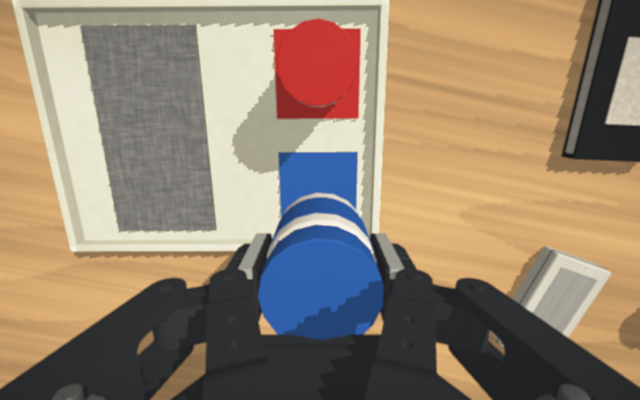

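```bash
python3 -m creep '[[0.01,-0.03,0.5,0,0],[0,0,0.5,0,0],[0,0,0.4,0,0],[0,0,0.3,0,0],[0,0,0.1,0,0],[0,0,0.06,0,0],[0,0,0,0,0],[0,0,0,0,0.75],[0,0,0,0,0.75],[0,0,0,0,0.75],[0,0,-0.4,0,0.75],[0,0,-0.6,0,0.75],[0,0,-0.6,0,0.75],[0,0,-0.5,0,1],[0,0,-0.5,0,1],[0,0,0,0,1]]'
python3 -c "
from h import *; go(.6415,-.112,.15,.165+1.5708)
go(.6415,-.112,.15,.165)"
```

```text
time: 19.45
tool_pos: [0.5033, 0.1009, 0.1582]
tcp_rot: [-3.125, -0.316, -0.008]
wrist_force: [-0.0, 0.4, -0.2]
width: 1.005
grip_force: 0.0
t 19.45 tcp [0.5033 0.1009 0.1582] yaw 0.2018 tilt [ 0.005  0.001 -1.   ] q6 1.52 | shift units [1.853 4.725 0.175] spin units -15.34 or 16.08
t 19.45 tcp [0.5033 0.1009 0.1582] yaw 0.2018 tilt [ 0.005  0.001 -1.   ] q6 1.52 | shift units [1.853 4.725 0.175] spin units 0.37 or -31.05
```

```bash
python3 -m creep '[[0.085,0.472,0,0,1],[0.085,0.472,0,0,1],[0.085,0.472,0,0,1],[0.085,0.472,0,0,1],[0.085,0.472,0,0,1],[0.085,0.472,0,0,1],[0.085,0.472,0,0,1],[0.085,0.472,0,0,1],[0.085,0.472,0,0,1],[0.085,0.472,0,0,1],[0,0,0,0.37,1],[0,0,0,0,1],[0,0,0,0,1]]'
python3 w.py w6 sketchbook:.6415:-.112:.165; python3 -c "
from h import *; go(.6415,-.112,.1,.165)"
```

```text
time: 21.08
tool_pos: [0.59, -0.1215, 0.1557]
tcp_rot: [-3.13, -0.26, 0.0]
wrist_force: [-0.0, -0.4, -0.4]
width: 0.999
grip_force: 0.0
sketchbook 0.88 [277, 37, 364, 204] [ 0.6405 -0.1124  0.1655  0.9884]
t 21.18 tcp [ 0.5901 -0.1215  0.1558] yaw 0.1657 tilt [-0.  0. -1.] q6 1.16 | shift units [ 1.046 -0.017  1.116] spin units 0.01 or -31.41
```

View pics/w6.png

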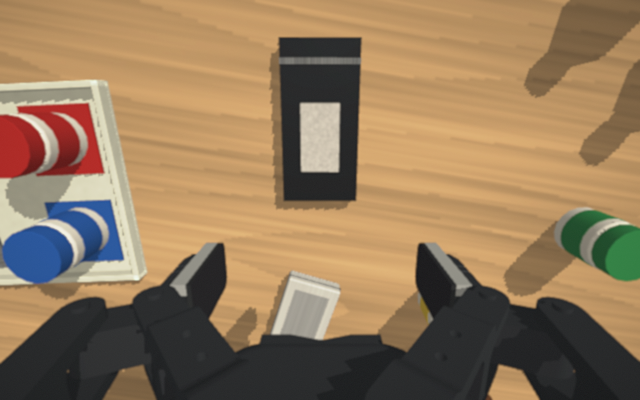

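```bash
python3 - <<'E'
from h import *
p=bot.read_camera("wrist"); s,t,M=pose()
for d in (0,.005,.01,.013,.016):
    print(d,proj(np.array([t+M@[x,y,-d] for x in(0,.011) for y in(-.0425,.0425)]),p).round().tolist())
go(.641,-.1125,.02,.1655)
E
python3 -m creep '[[0.5,0,0.5,0,1],[0.53,0,0.5,0,1],[0,0,0.6,0,1],[0,0,0.6,0,1],[0,0,0.3,0,1],[0,0,0.2,0,1],[0,0,0,0,1],[0,0,0,0,0.9],[0,0,0,0,0.9],[0,0,0,0,0.9]]' 40
python3 -c "
from h import *; go(.641,-.1125,.003,.1655)"
```

```text
0 [[233.0, 247.0], [407.0, 247.0], [231.0, 226.0], [408.0, 226.0]]
0.005 [[230.0, 252.0], [410.0, 252.0], [229.0, 230.0], [411.0, 230.0]]
0.01 [[227.0, 257.0], [413.0, 257.0], [225.0, 234.0], [414.0, 234.0]]
0.013 [[226.0, 260.0], [414.0, 260.0], [224.0, 237.0], [416.0, 237.0]]
0.016 [[224.0, 263.0], [416.0, 263.0], [221.0, 240.0], [418.0, 240.0]]
t 21.23 tcp [ 0.5901 -0.1215  0.1558] yaw 0.1657 tilt [-0.  0. -1.] q6 1.16 | shift units [ 1.034 -0.009  2.717] spin units 0.0 or -31.41
time: 22.48
tool_pos: [0.6416, -0.1138, 0.0216]
tcp_rot: [3.131, 0.258, 0.002]
wrist_force: [0.2, 0.8, -0.4]
width: 0.9
grip_force: 0.0
t 22.48 tcp [ 0.6416 -0.1138  0.0216] yaw 0.1647 tilt [ 0.001 -0.    -1.   ] q6 1.19 | shift units [-0.008 -0.028  0.372] spin units -0.01 or 31.41
```

```bash
python3 -m creep '[[0,0,0.2,0,0.9],[0,0,0.2,0,0.9],[0,0,0.12,0,0.9],[0,0,0,0,0.9],[0,0,0,0,0],[0,0,0,0,0],[0,0,0,0,0],[0,0,0,0,0],[0,0,0,0,0]]' 40
python3 -c "
from h import *; go(.641,-.1125,-.005,.1655)"
```

```text
time: 23.6
tool_pos: [0.6413, -0.1137, -0.005]
tcp_rot: [3.131, 0.259, 0.001]
wrist_force: [0.1, -0.4, 0.5]
width: 0.778
grip_force: 44.9
t 23.6 tcp [ 0.6413 -0.1137 -0.005 ] yaw 0.1648 tilt [ 0. -0. -1.] q6 1.19 | shift units [-0.002 -0.025 -0.001] spin units -0.01 or 31.41
```

```bash
python3 -m creep '[[0,0,-0.3,0,0],[0,0,-0.5,0,0],[0,0,-0.6,0,0],[0,0,-0.5,0,0],[0,0,-0.3,-0.43,0],[0,0,0,0,0],[0,0,0,0,0]]' 40
python3 -c "
from h import *; go(.517,.2367,.1,.208)"
```

```text
time: 24.48
tool_pos: [0.6406, -0.1136, 0.1044]
tcp_rot: [-3.125, -0.325, 0.001]
wrist_force: [-0.0, -0.4, -2.6]
width: 0.778
grip_force: 45.1
t 24.48 tcp [ 0.6406 -0.1136  0.1044] yaw 0.2071 tilt [-0.001  0.    -1.   ] q6 1.15 | shift units [-0.978 -7.364  0.092] spin units -0.01 or 31.41
```

```bash
python3 -m creep '[[-0.07,-0.526,0,0,0],[-0.07,-0.526,0,0,0],[-0.07,-0.526,0,0,0],[-0.07,-0.526,0,0,0],[-0.07,-0.526,0,0,0],[-0.07,-0.526,0,0,0],[-0.07,-0.526,0,0,0],[-0.07,-0.526,0,0,0],[-0.07,-0.526,0,0,0],[-0.07,-0.526,0,0,0],[-0.07,-0.526,0,0,0],[-0.07,-0.526,0,0,0],[-0.07,-0.526,0,0,0],[-0.07,-0.526,0,0,0],[0,0,0,0,0],[0,0,0,0,0]]' 40
python3 w.py w7 tray:.517:.2365:.205 sketchbook:.517:.2365:.205:.109 red_jar:.588:.1185:0:.006 blue_jar:.5005:.0998:0:.006; python3 -c "
from h import *; go(.517,.2367,.002,.208)"
```

```text
time: 26.48
tool_pos: [0.5162, 0.2368, 0.1045]
tcp_rot: [3.124, 0.328, -0.001]
wrist_force: [-0.3, 0.0, -1.1]
width: 0.776
grip_force: 45.2
tray 0.93 [205, 62, 582, 307] [0.5162 0.2366 0.2094 0.9636]
sketchbook 0.81 [228, 95, 415, 346] [0.516  0.2364 0.2087 0.9113]
red_jar 0.7 [464, 101, 592, 184] [0.5879 0.1185 0.0942 0.9802]
blue_jar 0.58 [452, 220, 562, 306] [0.5008 0.1002 0.0063 0.7902]
t 26.73 tcp [0.5174 0.2359 0.1048] yaw 0.2068 tilt [ 0. -0. -1.] q6 1.75 | shift units [-0.004 -0.017  2.055] spin units -0.01 or 31.4
```

View pics/w7.png

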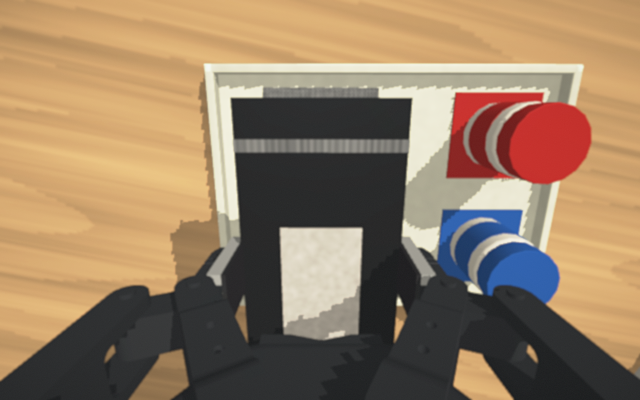

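```bash
python3 -m creep '[[0,-0.015,0.5,0,0],[0,0,0.5,0,0],[0,0,0.5,0,0],[0,0,0.3,0,0],[0,0,0.17,0,0],[0,0,0.07,0,0],[0,0,0.03,0,0],[0,0,0,0,0],[0,0,0,0,0.95],[0,0,0,0,0.95],[0,0,0,0,0.95],[0,0,-0.4,0,0.95],[0,0,-0.6,0,0.95],[0,0,-0.6,0,1],[0,0,-0.6,0,1],[0,0,-0.6,0,1],[0,0,0,0,1]]' 40
python3 w.py w8 tray:.517:.2365:.205 sketchbook:.517:.2365:.208:.006
python3 -c "
from h import *; go(.436,-.1265,.15,-.148)"
```

```text
time: 28.85
tool_pos: [0.5197, 0.2383, 0.1461]
tcp_rot: [-3.122, -0.326, -0.012]
wrist_force: [-0.2, 0.6, 0.1]
width: 0.999
grip_force: 0.0
tray 0.72 [225, 76, 539, 284] [0.5165 0.2368 0.2053 0.9901]
sketchbook 0.58 [278, 105, 365, 262] [0.517  0.2371 0.206  0.9849]
t 29.0 tcp [0.5165 0.237  0.141 ] yaw 0.2078 tilt [-0.001 -0.    -1.   ] q6 1.75 | shift units [-3.076  6.781 -0.176] spin units 3.56 or -27.86
```

```bash
python3 -m creep '[[-0.22,0.484,0,0,1],[-0.22,0.484,0,0,1],[-0.22,0.484,0,0,1],[-0.22,0.484,0,0,1],[-0.22,0.484,0,0,1],[-0.22,0.484,0,0,1],[-0.22,0.484,0,0,1],[-0.22,0.484,0,0,1],[-0.22,0.484,0,0,1],[-0.22,0.484,0,0,1],[-0.22,0.484,0,0,1],[-0.22,0.484,0,0,1],[-0.22,0.484,0,0,1],[-0.22,0.484,0,0,1],[0,0,0,0.9,1],[0,0,0,0.9,1],[0,0,0,0.9,1],[0,0,0,0.86,1],[0,0,0,0,1],[0,0,0,0,1]]'
python3 w.py w9 tin:.436:-.1265:-.148
python3 -c "
from h import *; go(.436,-.1265,.0,-.148)"
```

```text
time: 31.5
tool_pos: [0.4356, -0.1258, 0.1405]
tcp_rot: [-3.133, 0.23, 0.003]
wrist_force: [-0.1, 0.6, -0.0]
width: 0.997
grip_force: 0.0
tin 0.58 [286, 122, 352, 239] [ 0.4355 -0.1264 -0.1443  0.983 ]
t 31.6 tcp [ 0.4359 -0.1259  0.1409] yaw -0.1473 tilt [-0.001  0.    -1.   ] q6 1.38 | shift units [0.005 0.012 2.817] spin units 0.01 or -31.41
```

View pics/w9.png

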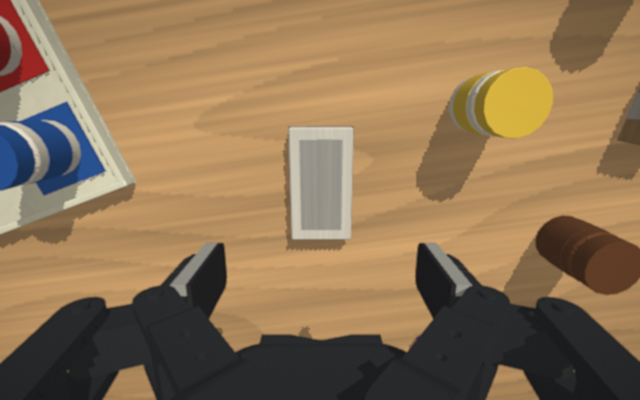

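```bash
python3 -m creep '[[0,0.01,0.5,0,0.85],[0,0,0.6,0,0.85],[0,0,0.6,0,0.85],[0,0,0.6,0,0.85],[0,0,0.36,0,0.85],[0,0,0.15,0,0.85],[0,0,0.05,0,0.85],[0,0,0,0,0.85],[0,0,0,0,0],[0,0,0,0,0],[0,0,0,0,0],[0,0,0,0,0],[0,0,0,0,0]]' 40
python3 -c "
from h import *; go(.4357,-.1264,-.002,-.146)"
```

```text
time: 33.22
tool_pos: [0.4372, -0.1269, -0.0006]
tcp_rot: [3.132, -0.232, 0.003]
wrist_force: [-1.1, -0.0, 6.4]
width: 0.62
grip_force: 43.2
t 33.23 tcp [ 0.4372 -0.1269 -0.0006] yaw -0.1481 tilt [ 0.002 -0.001 -1.   ] q6 1.38 | shift units [-0.032 -0.006  0.027] spin units -0.02 or 31.4
```

```bash
python3 -m creep '[[0,0,-0.3,0,0],[0,0,-0.5,0,0],[0,0,-0.6,0,0],[0,0,-0.6,0,0],[0,0,-0.4,-0.9,0],[0,0,0,-0.9,0],[0,0,0,-0.9,0],[0,0,0,-0.84,0],[0,0,0,0,0],[0,0,0,0,0]]' 40
python3 -c "
from h import *; go(.517,.237,.12,.207)"
```

```text
time: 34.48
tool_pos: [0.4361, -0.1265, 0.1186]
tcp_rot: [3.125, 0.321, 0.0]
wrist_force: [-0.3, 0.2, -0.4]
width: 0.62
grip_force: 42.4
t 34.48 tcp [ 0.4361 -0.1265  0.1186] yaw 0.2044 tilt [ 0. -0. -1.] q6 1.03 | shift units [ 3.06  -6.791 -0.029] spin units -0.03 or 31.39
```

```bash
python3 -m creep '[[0.2185,-0.485,0,0,0],[0.2185,-0.485,0,0,0],[0.2185,-0.485,0,0,0],[0.2185,-0.485,0,0,0],[0.2185,-0.485,0,0,0],[0.2185,-0.485,0,0,0],[0.2185,-0.485,0,0,0],[0.2185,-0.485,0,0,0],[0.2185,-0.485,0,0,0],[0.2185,-0.485,0,0,0],[0.2185,-0.485,0,0,0],[0.2185,-0.485,0,0,0],[0.2185,-0.485,0,0,0],[0.2185,-0.485,0,0,0],[0,0,0,-0.02,0],[0,0,0,0,0]]' 40
python3 w.py w10 tin:.517:.2365:.205:.12 sketchbook:.517:.237:.206:.006; python3 -c "
from h import *; go(.517,.2369,.0195,.2065)"
```

```text
time: 36.48
tool_pos: [0.5161, 0.2365, 0.118]
tcp_rot: [3.124, 0.326, -0.002]
wrist_force: [-0.9, 0.2, -1.5]
width: 0.621
grip_force: 42.5
tin 0.93 [253, 148, 386, 342] [0.5142 0.2359 0.2137 0.8926]
sketchbook expected at [320. 184.] none [[273.6, 98.3, 370.6, 151.2]]
t 36.62 tcp [0.5162 0.2361 0.1181] yaw 0.2068 tilt [-0.001 -0.    -1.   ] q6 1.75 | shift units [ 0.02  -0.012  1.973] spin units 0.0 or -31.41
```

View pics/w10.png

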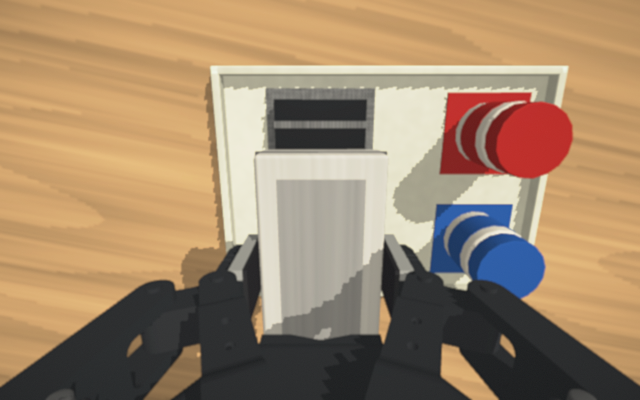

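```bash
python3 -m creep '[[0.025,-0.012,0.5,0,0],[0,0,0.5,0,0],[0,0,0.4,0,0],[0,0,0.3,0,0],[0,0,0.17,0,0],[0,0,0.07,0,0],[0,0,0.03,0,0],[0,0,0,0,0]]' 40; python3 -m creep '[[0,0,0,0,0.75],[0,0,0,0,0.75],[0,0,0,0,0.75],[0,0,-0.4,0,0.75],[0,0,-0.6,0,0.75],[0,0,-0.6,0,1],[0,0,-0.6,0,1],[0,0,-0.4,0,1],[0,0,0,0,1],[0,0,0,0,1]]'
python3 w.py w11 tin:.517:.2365:.205:.020 sketchbook:.517:.237:.206:.006; python3 -c "
from h import *; go(.457,-.4168,.15,-.35)"
```

```text
time: 37.62
tool_pos: [0.518, 0.2381, 0.0203]
tcp_rot: [-3.124, -0.326, -0.001]
wrist_force: [-0.1, -0.0, -1.0]
width: 0.622
grip_force: 42.5
time: 38.88
tool_pos: [0.5169, 0.2376, 0.1489]
tcp_rot: [3.124, 0.326, -0.002]
wrist_force: [-0.4, -0.6, -0.0]
width: 0.998
grip_force: 0.0
tin 0.73 [287, 127, 352, 245] [0.5162 0.2375 0.2074 0.9729]
sketchbook 0.61 [280, 98, 366, 258] [0.5173 0.237  0.2051 0.3537]
t 39.02 tcp [0.5165 0.2374 0.1481] yaw 0.2078 tilt [-0.003 -0.001 -1.   ] q6 1.75 | shift units [-3.864 12.558 -0.02 ] spin units 5.58 or -25.84
```

```bash
python3 -m creep '[[-0.193,0.628,0,0,1],[-0.193,0.628,0,0,1],[-0.193,0.628,0,0,1],[-0.193,0.628,0,0,1],[-0.193,0.628,0,0,1],[-0.193,0.628,0,0,1],[-0.193,0.628,0,0,1],[-0.193,0.628,0,0,1],[-0.193,0.628,0,0,1],[-0.193,0.628,0,0,1],[-0.193,0.628,0,0,1],[-0.193,0.628,0,0,1],[-0.193,0.628,0,0,1],[-0.193,0.628,0,0,1],[-0.193,0.628,0,0,1],[-0.193,0.628,0,0,1],[-0.193,0.628,0,0,1],[-0.193,0.628,0,0,1],[-0.193,0.628,0,0,1],[-0.193,0.628,0,0,1]]'
python3 -m creep '[[0,0,0,0.93,1],[0,0,0,0.93,1],[0,0,0,0.93,1],[0,0,0,0.93,1],[0,0,0,0.93,1],[0,0,0,0.93,1],[0,0,0,0,1],[0,0,0,0,1]]'
python3 w.py w12 carton:.457:-.4168:-.35; python3 -c "
from h import *; go(.457,-.4168,.0,-.35)"
```

```text
time: 41.52
tool_pos: [0.4576, -0.417, 0.1483]
tcp_rot: [-3.123, -0.325, 0.002]
wrist_force: [0.5, -0.4, 1.1]
width: 1.001
grip_force: 0.0
time: 42.52
tool_pos: [0.4581, -0.4161, 0.149]
tcp_rot: [-3.093, 0.545, 0.002]
wrist_force: [-0.5, 0.3, -0.3]
width: 0.993
grip_force: 0.0
carton 0.67 [299, 150, 346, 221] [ 0.4567 -0.4171 -0.3514  0.977 ]
t 42.62 tcp [ 0.4582 -0.4163  0.1494] yaw -0.3492 tilt [-0.  0. -1.] q6 1.14 | shift units [-0.017  0.019  2.988] spin units 0.01 or -31.41
```

View pics/w12.png

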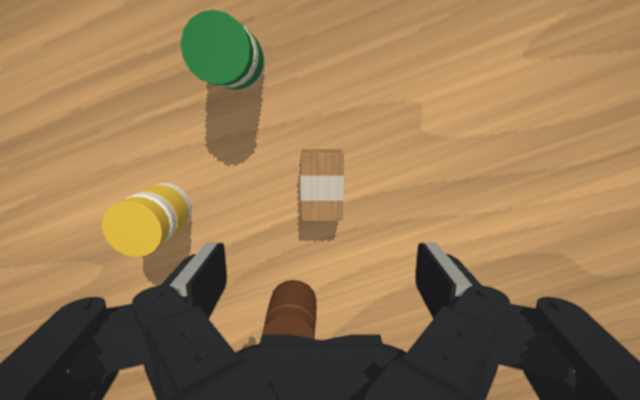

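```bash
python3 -m creep '[[-0.02,0.015,0.5,0,0.75],[0,0,0.6,0,0.75],[0,0,0.6,0,0.75],[0,0,0.6,0,0.75],[0,0,0.4,0,0.75],[0,0,0.15,0,0.75],[0,0,0,0,0.75],[0,0,0,0,0],[0,0,0,0,0],[0,0,0,0,0],[0,0,0,0,0],[0,0,0,0,0],[0,0,0,0,0]]' 25
python3 -c "
from h import *; go(.4569,-.4169,.007,-.35)"
python3 -m creep '[[0,0,-0.3,0,0],[0,0,-0.5,0,0],[0,0,-0.6,0,0],[0,0,-0.6,0,0],[0,0,-0.5,-0.93,0],[0,0,0,-0.93,0],[0,0,0,-0.93,0],[0,0,0,-0.93,0],[0,0,0,-0.93,0],[0,0,0,-0.93,0],[0,0,0,0,0],[0,0,0,0,0]]'
python3 -c "
from h import *; go(.5166,.2372,.13,.207)"
```

```text
time: 44.25
tool_pos: [0.4581, -0.4177, 0.0088]
tcp_rot: [3.092, -0.547, 0.003]
wrist_force: [-0.1, 0.3, 5.9]
width: 0.415
grip_force: 26.5
t 44.25 tcp [ 0.4581 -0.4177  0.0088] yaw -0.3502 tilt [ 0.002 -0.002 -1.   ] q6 1.14 | shift units [-0.028 -0.007  0.036] spin units -0.0 or 31.41
time: 45.75
tool_pos: [0.457, -0.4167, 0.1325]
tcp_rot: [-3.125, -0.323, -0.0]
wrist_force: [-0.3, -0.4, -0.8]
width: 0.414
grip_force: 25.8
t 45.75 tcp [ 0.457  -0.4167  0.1325] yaw 0.2062 tilt [-0.  0. -1.] q6 0.59 | shift units [  3.844 -12.556   0.051] spin units -0.01 or 31.41
```

```bash
python3 -m creep '[[0.192,-0.628,0,0,0],[0.192,-0.628,0,0,0],[0.192,-0.628,0,0,0],[0.192,-0.628,0,0,0],[0.192,-0.628,0,0,0],[0.192,-0.628,0,0,0],[0.192,-0.628,0,0,0],[0.192,-0.628,0,0,0],[0.192,-0.628,0,0,0],[0.192,-0.628,0,0,0],[0.192,-0.628,0,0,0],[0.192,-0.628,0,0,0],[0.192,-0.628,0,0,0],[0.192,-0.628,0,0,0],[0.192,-0.628,0,0,0],[0.192,-0.628,0,0,0],[0.192,-0.628,0,0,0],[0.192,-0.628,0,0,0],[0.192,-0.628,0,0,0],[0.192,-0.628,0,0,0]]'
python3 -m creep '[[0,0,0,0,0],[0,0,0,0,0]]'
python3 w.py w13 carton:.517:.2371:.206:.124 tin:.5165:.2372:.207:.02; python3 -c "
from h import *; go(.5167,.2371,.0475,.207)"
```

```text
time: 48.25
tool_pos: [0.5154, 0.2384, 0.1325]
tcp_rot: [3.125, 0.324, 0.0]
wrist_force: [-0.2, -0.3, -0.4]
width: 0.418
grip_force: 25.7
time: 48.5
tool_pos: [0.5151, 0.237, 0.1322]
tcp_rot: [3.124, 0.326, -0.001]
wrist_force: [1.0, 0.7, -0.5]
width: 0.414
grip_force: 25.7
carton 0.69 [275, 186, 367, 330] [0.5138 0.2366 0.2115 0.9756]
tin 0.96 [285, 123, 357, 189] [0.516  0.2376 0.1999 0.8073]
t 48.65 tcp [0.5153 0.2364 0.1322] yaw 0.2066 tilt [-0. -0. -1.] q6 1.75 | shift units [ 0.031 -0.008  1.694] spin units -0.0 or 31.41
```

View pics/w13.png

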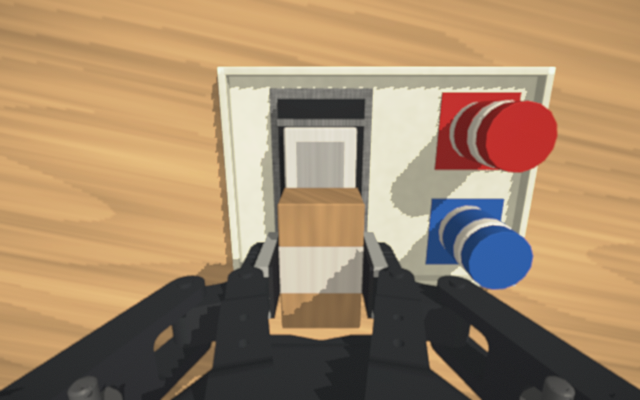

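```bash
python3 -m creep '[[0.045,-0.008,0.5,0,0],[0,0,0.5,0,0],[0,0,0.3,0,0],[0,0,0.2,0,0],[0,0,0.12,0,0],[0,0,0.05,0,0],[0,0,0.025,0,0],[0,0,0,0,0]]'; python3 -m creep '[[0,0,0,0,0.6],[0,0,0,0,0.6],[0,0,0,0,0.6],[0,0,-0.4,0,0.6],[0,0,-0.6,0,0.6],[0,0,-0.6,0,1],[0,0,-0.6,0,1],[0,0,-0.4,0,1],[0,0,0,0,1],[0,0,0,0,1]]'
python3 w.py w14 carton:.517:.2371:.206:.038 tin:.5165:.2372:.207:.02 sketchbook:.517:.237:.206:.006 tray:.517:.2368:.206 red_jar:.588:.1185:0:.006 blue_jar:.5005:.0998:0:.006; python3 -c "
from h import *
for n in('top','scene'):
    p=bot.read_camera(n); print(n)
    for o,x,y,z in(('yellow_jar',.483,-.2675,0),('green_jar',.5806,-.3855,0)):
        c=proj(model(o,x,y,0),p).mean(0); L=[r for r in bot.regions_of(o,p) if np.hypot(*(np.array(r['bbox']).reshape(2,2).mean(0)-c))<10]
        if L: print(o,fit(o,[(p,L[0]['mask'])],guess=(x,y)))"
```

```text
time: 49.65
tool_pos: [0.5179, 0.2383, 0.0479]
tcp_rot: [-3.124, -0.326, -0.001]
wrist_force: [-0.9, 0.5, -1.5]
width: 0.411
grip_force: 25.8
time: 50.9
tool_pos: [0.5168, 0.2379, 0.1763]
tcp_rot: [3.124, 0.326, -0.003]
wrist_force: [-0.5, 0.2, -0.2]
width: 0.999
grip_force: 0.0
carton 0.67 [296, 150, 346, 225] [0.5162 0.2378 0.203  0.9696]
tin 0.74 [291, 118, 351, 235] [0.5171 0.2377 0.2034 0.4901]
sketchbook 0.76 [281, 102, 360, 244] [0.517  0.237  0.206  0.3566]
tray 0.69 [234, 73, 520, 267] [0.5162 0.2365 0.2066 0.9906]
red_jar 0.85 [432, 104, 517, 162] [0.5879 0.1186 0.2671 0.9655]
blue_jar 0.74 [427, 194, 501, 265] [0.5008 0.1    0.1427 0.9694]
top
yellow_jar [ 0.4873 -0.2687  0.0959  0.9548]
green_jar [ 0.5815 -0.3862  0.121   0.9105]
scene
yellow_jar [ 0.4844 -0.2665 -0.0215  0.9308]
green_jar [ 0.5806 -0.3845  0.0513  0.9518]
```

View pics/w14.png

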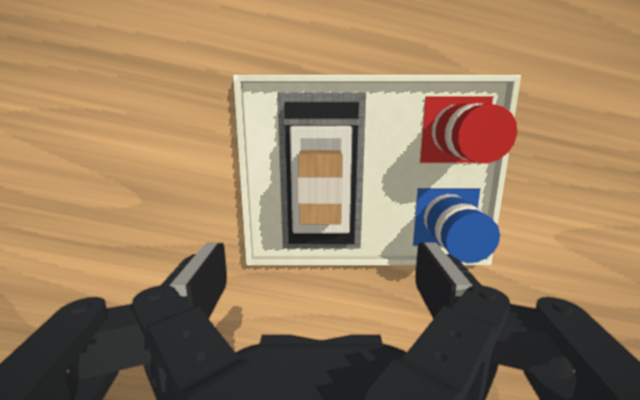

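The picture shows the neat stack at (320,185) on the mat, with both jars upright and centred on their swatches at (470,130) and (460,225). The yellow and green jars haven't moved, and the gripper is clear of everything.

```bash
python3 -c "
from workcell import bot; print(bot.finish_job())"
```

```text
the job is handed in; nothing more can be done
None
```

The order is made up and handed in after about 51 s: red and blue jars upright on their swatches, sketchbook, tin and carton stacked within about 1 mm of the mat's centre, and the yellow and green jars left where they stood.

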